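# Tare a loaf tin on the dial scale

### The job

Gently stand the empty loaf tin upright in the middle of the scale's platform and let go of it. Then tare it: roll the scale's thumbwheel until the zero mark of the turning dial stands right under the needle, with the tin still on the platform. Leave the other things on the counter where they are.

Things in the scene. Friction and masses are not known exactly. Their poses are not given: they have to be found in the camera images.
- tin_center (a point): Centre (half-way up) of the loose empty loaf tin: dark steel, open-topped, straight-sided, 160 mm long (own x), 62 mm wide (own y), 62 mm high, walls and floor 3 mm, 0.22 to 0.36 kg. It starts upright on the counter, left or right of the scale, turned by up to 50 degrees. Grip it across its 62 mm width. The white plastic tub is not it
- scale: Mechanical dial scale, painted grey, fixed; own x from -150 to +185 mm, own y from -95 to +134 mm; origin on the counter, z up. At its -x end is the steel platform; at its +x end a round white dial of 150 mm on a face that slopes 30 degrees down towards +x; beside the dial, at its +y side, a 74 mm high shoulder with the thumbwheel
- platform_center (a point): Centre of the platform's upper face: a flat steel plate, 170 mm (scale x) by 200 mm (scale y), 105 mm above the counter, on a spring: it sinks 20 mm per kg (490 N/m) to a stop at 22 mm. All of the housing round it is lower than the plate
- wheel_top (a point): Highest point of the rim of the black tare thumbwheel (fixed on the scale, 88 mm above the counter). The wheel is 64 mm across, 18 mm wide, its axis level along the scale's y, 32 mm below this point, so its top rolls along the scale's x. Only its upper edge shows: 14 mm above the shoulder, 7 mm above the cheek at each side of it. 20 rounded ribs 2 mm high, 10 mm apart
- tare_wheel (a joint): Turn of the tare thumbwheel (rad), -0.8 to 4.2, enough for any tin; grows as its top rolls towards the scale's +x, which turns the printed dial clockwise (for someone facing it); towards -x anticlockwise. The dial turns 0.7 as far as the wheel (10 mm of rim travel: 0.22 rad). It takes about 1.3 N at the rim and stays where it is left
- needle_tip (a point): Point on the black needle 60 mm from its pivot, near its end, under the dial's clear cover. The needle is driven by the platform alone: with it empty it points up the slope (scale -x), and each kg turns it one full turn clockwise (for someone facing the dial): 1.4 to 2.2 rad for the tin
- zero_mark (a point): Zero mark, the one broad black mark on the white printed dial, 60 mm from the pivot, given at the needle's height: tared, it is where needle_tip is. It turns with the dial; at the start it lies 0.2 rad anticlockwise to 0.7 rad clockwise of straight up the slope (scale -x). The finer marks stand for 25 g each (9.4 mm apart here)
- dial_center (a point): The common pivot of needle and dial, in the middle of the dial window, at the needle's height
- tub: Bystander: white plastic open tub, 150 x 110 x 75 mm, origin under its centre
- scraper: Bystander: steel bench scraper lying flat, 150 mm wide with a black round handle, origin under its centre
- shaker: Bystander: steel flour shaker, 68 mm across, 125 mm high, origin under its centre
- platform (a joint): How far the platform has sunk (m): 0 when empty, 0.0045 to 0.007 under the tin
There are look-alikes about, which are no part of the job. Leave any red look-alike of the part that bears tin_center alone.

How it is judged:
By the outcome, as a careful person would: the job done as asked, in the order asked, and still so for the second after the job is handed in, with the robot touching nothing.
It also fails if it takes over 67 s, if anything falls off the work surface, if the arm or the gripper's body presses on something with over 40 N, if the wrist force passes 120 N, or if a joint passes its speed limit or range.

### The arm

A 6-joint arm with a two-finger parallel gripper is mounted at the origin on the work surface. World frame = base frame: x ahead of the robot, y to its left, z up, the work surface at z = 0. Lengths are in m, angles in rad, forces in N, time in s.
With the tool pointing down it reaches from about 0.25 to 0.775 m from the base axis. Payload 4 kg.
Tool frame: the origin (TCP) lies at the very end of the fingers, on their centre line; the grasp point (between the pads) lies 19 mm behind it; z points along the fingers, x is the direction in which the jaws open and shut, and the axes are right-handed (so a half turn about z gives the same grasp; the last joint's range is limited). The gripper opens to 94 mm and grips with 3 to 60 N. Pads are 16 mm wide; open, the fingers measure 119 mm over their backs; the gripper's body (75 mm by 177 mm) begins 78 mm behind the grasp point.
Start: joints at [-1.365, 0.087, 1.371, -0, 1.684, -0.103], TCP at [0.167, -0.524, 0.206] pointing down, gripper open.
Joint ranges: [-3.1, 3.1], [-0.76, 2.03], [0.27, 2.55], [-1.08, 4.22], [0.17, 2.65], [-2.57, 2.57]. Speed limits (rad/s): [2.79, 2.79, 3.14, 3.14, 3.14, 3.14].

### API

Orientations are given as [roll, pitch, yaw] about the fixed x, y, z axes, in that order (R = Rz(yaw) Ry(pitch) Rx(roll)).
In Python, from bench import robot, cams, ticket gives the robot as it stands.
- The arm moves only by the tool jog_arm, never from a script. Its argument "series" is a list of rows, each an object of numbers: "x", "y", "z": the shift along the tool's x, y, z in m; "rx", "ry", "rz": the turn, a rotation vector about the tool's x, y, z in degrees. A call has 1 to 12 rows; each row shifts and turns the pose as measured when the row begins, along the tool's axes as they then stand; what a row does not reach is not made up. A row lasts 1/12 s, in which the tool goes at most 41.7 mm and 7.16 degrees, less where a joint would pass 70% of its speed; a pose out of reach is approached as far as the arm can. A call with a gripper value outside its range is refused whole. "claw" is the opening, from 0 (shut) to 1 (fully open), set as the call begins (left out, the last holds). The fingers move at their own pace and stop on an object; the grip force is fixed at half the most. Time passes only in rows, so rows that do not move let the fingers close. It gives the time, the measured TCP pose, the force and the opening at its end, in the units of the state.
- robot.get_obs(): the state, without advancing time (a new reading comes with each control period).
- cams.snapshot(name): name is "scene" or "top" or "wrist"; returns a dict with "img" (420x560x3 uint8, red, green, blue), "mtx" (3x3 intrinsics, pixels), "k1" (the pictures are not rectified: a ray, as slopes to the right and down, at radius r is drawn at 1 + k1 r^2 times it, then the intrinsics apply), "origin" and "attitude" of the camera in the world. Camera axes: x right, y down, z forward; pixel columns grow to the right and rows downward; lengths in m; the calibration is good to about 2 mm. A picture is of the moment at which its call begins. There is no depth.
- ticket.close_job(): hands the job in, once; it reports no verdict.
Trained networks look in a picture, given as the dict that the camera call returned (one of the last four; its "shot" number tells which), for a name from the list of things; names that differ only in an ending like _2 or _b are one class to them, and where a whole thing is asked for, a point or a joint stands for the part that bears it (a point fixed in the world has none). Each returns a list of dicts, best first, with "p" (0 to 1); they miss things now and then, are a little off and sometimes report something else, mostly with a low value. They report only what shows in the picture. A call takes as long as a camera call. They do not tell look-alikes from the thing itself.
- cams.look_for(thing, picture): "bbox" ([left, top, width, height] in pixels, round what is visible of it).
The state is a dict: "time": time; "joint_positions": joint angles; "qvel": joint speeds; "joint_torque": joint torques, N m; "tool_pos": TCP position; "ee_rot": TCP orientation; "wrist_force": force on the tool from outside, world axes, zero at the start; "wrist_torque": the same for the moment, N m; "width": finger opening in m.
Only numpy, scipy, OpenCV 4.12 (cv2) and the standard library are available. Lean on these libraries where they do the work, as an engineer would, in place of code of your own. Each camera call takes 0.05 s, during which the arm holds its last target.

## Working session

There is one attempt and no reset: what is moved stays moved. The work goes in short steps, Python scripts to look and compute and a tool call to move; the robot and the scene stay as the last step left them, time stands still between calls to the robot, and variables do not carry over. Pictures are saved under pics/ and viewed, and the job is handed in when it is done.

Besides the shell and the picture viewer there is one more tool, called after "Emit:" as name(argument=value, ...) on one line, values as JSON. jog_arm: Moves the arm, as the interface text tells. Its arguments: {"type":"object","properties":{"series":{"type":"array","items":{"type":"object","properties":{"x":{"type":"number"},"y":{"type":"number"},"z":{"type":"number"},"rx":{"type":"number"},"ry":{"type":"number"},"rz":{"type":"number"}}}},"claw":{"type":"number"}},"required":["series"]}

```bash
mkdir -p pics; ls; python3 - <<'E'
from bench import robot,cams,ticket
import cv2
print(robot.get_obs())
for n in ("scene","top","wrist"):
    s=cams.snapshot(n); cv2.imwrite(f"pics/{n}0.png",s["img"][:,:,::-1])
    print(n,s["mtx"],s["k1"],s["origin"],s["attitude"],s["shot"])
    for t in ("tin_center","scale","wheel_top","needle_tip","zero_mark","dial_center","platform_center","tub"):
        print(t,[(d["bbox"],round(d["p"],2)) for d in cams.look_for(t,s)][:3])
print(robot.get_obs()["time"])
E
```

```text
pics
{'time': 0.0, 'joint_positions': array([-1.36512167e+00,  8.79730293e-02,  1.37224085e+00, -4.44447294e-05,
        1.68362583e+00, -1.03104554e-01]), 'qvel': array([-0.00112449,  0.00018687,  0.00070123, -0.00017946, -0.00048741,
        0.00115214]), 'joint_torque': array([ 4.06163617e-04, -3.40178096e+01, -3.02431655e+01,  7.17579131e-02,
        3.27390363e-02, -1.62616439e-04]), 'tool_pos': array([ 0.16700666, -0.52344633,  0.20430115]), 'ee_rot': array([-3.14140532e+00,  2.23966844e-03, -1.26202186e+00]), 'wrist_force': array([-0.79135048,  0.60195836, -0.14069172]), 'wrist_torque': array([ 0.01892792, -0.01169687,  0.01640875]), 'width': 0.0942248005493297}
scene [[498.07353642   0.         279.887429  ]
 [  0.         498.07353642 201.96347325]
 [  0.           0.           1.        ]] -0.1881732415302338 [1.4943148  0.02818568 1.22475586] [-2.47250174  0.01049509  1.58276329] 1
tin_center [([165.7, 122.2, 16.9, 47.6], 0.97), ([257.2, 273.4, 65.7, 35.9], 0.84), ([146.6, 167.6, 45.9, 49.2], 0.66)]
scale [([222.3, 144.6, 80.9, 107.9], 0.79)]
wheel_top [([219.2, 148.8, 81.
[... 657 characters left out ...]
224.0, 91.1, 75.7], 0.54), ([389.2, 215.3, 67.4, 64.2], 0.53)]
wheel_top [([252.7, 157.1, 100.2, 142.0], 0.88)]
needle_tip [([255.3, 179.4, 11.3, 20.7], 0.67)]
zero_mark []
dial_center [([274.0, 159.3, 69.8, 59.7], 0.81)]
platform_center [([259.3, 223.5, 90.5, 75.6], 0.66)]
tub [([88.6, 215.9, 80.5, 84.7], 0.73)]
wrist [[304.51940483   0.         285.36756242]
 [  0.         304.51940483 204.23055265]
 [  0.           0.           1.        ]] -0.05918740359612602 [ 0.22941852 -0.50463601  0.38540964] [ 2.91251803e+00 -4.43128411e-04 -1.26248789e+00] 3
tin_center [([131.9, 0.3, 87.3, 109.8], 0.59)]
scale []
wheel_top []
needle_tip []
zero_mark []
dial_center []
platform_center []
tub []
1.35
```

View pics/scene0.png

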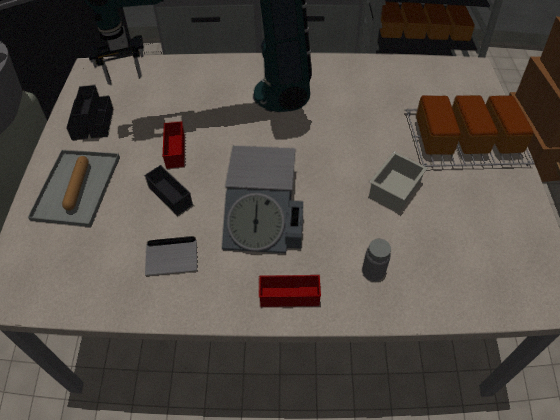

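View pics/top0.png

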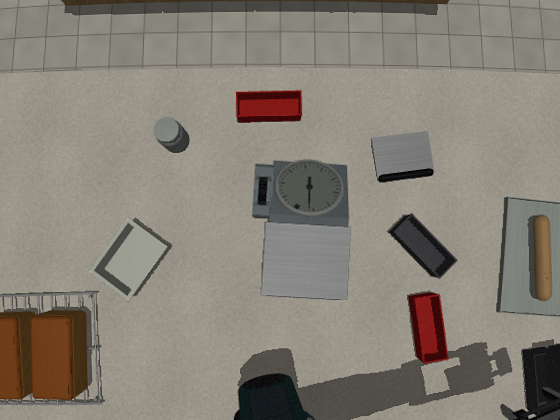

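View pics/wrist0.png

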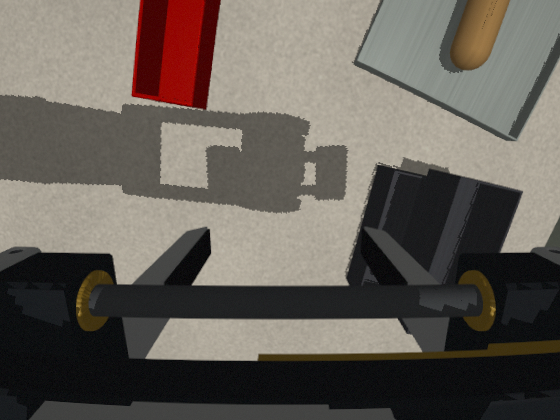

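```bash
cat > h.py <<'E'
import numpy as np,cv2
from scipy.spatial.transform import Rotation as R
def ray(s,px):
    K=s["mtx"];k=s["k1"]
    d=cv2.undistortPoints(np.array([[px]],float),K,np.array([k,0,0,0,0.]))[0,0]
    return R.from_euler('xyz',s["attitude"]).as_matrix()@np.array([d[0],d[1],1])
def at(s,px,z):
    v=ray(s,px);o=np.array(s["origin"]);return o+v*(z-o[2])/v[2]
def proj(s,P):
    Rm=R.from_euler('xyz',s["attitude"]).as_matrix()
    p=(np.atleast_2d(P)-s["origin"])@Rm; q=p[:,:2]/p[:,2:]
    q=q*(1+s["k1"]*(q**2).sum(1,keepdims=True))
    return q@s["mtx"][:2,:2].T+s["mtx"][:2,2]
E
python3 - <<'E'
from bench import cams
import cv2,pickle
for n in ("top","scene"):
    s=cams.snapshot(n);pickle.dump(s,open(n+".pkl","wb"))
a=pickle.load(open("top.pkl","rb"))["img"][:,:,::-1]
cv2.imwrite("pics/tc.png",cv2.resize(a[150:310,245:355],None,fx=4,fy=4,interpolation=2)[:, :])
cv2.imwrite("pics/tt.png",cv2.resize(a[205:285,380:465],None,fx=7,fy=7,interpolation=2))
E
```

```text
(no output)
```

View pics/tc.png

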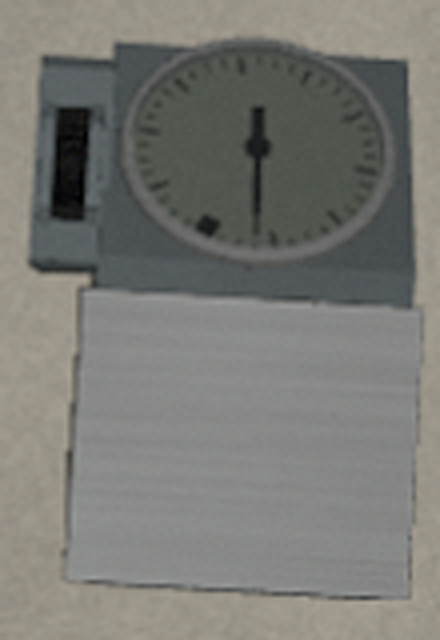

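View pics/tt.png

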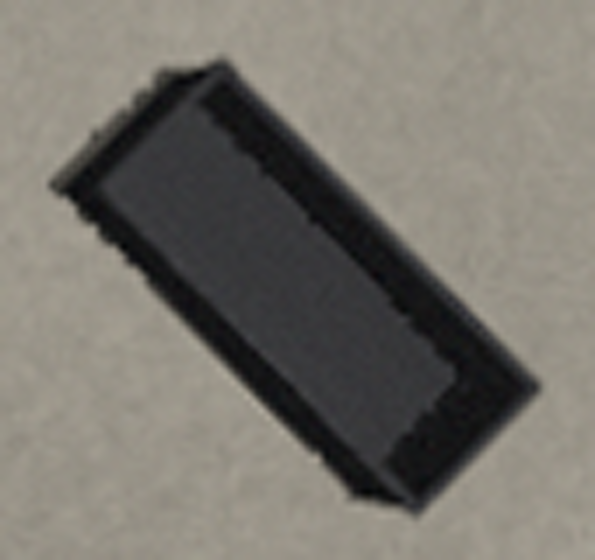

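```bash
python3 - <<'E'
import pickle,numpy as np
from h import *
s=pickle.load(open("top.pkl","rb"))
def f(c,k,o,z): return np.array([at(s,((p[0]+.5)/k-.5+o[0],(p[1]+.5)/k-.5+o[1]),z) for p in c])
t=f([(225,60),(540,385),(418,512),(103,187)],7,(380,205),.062)
print("tin",t.round(4),t.mean(0));e=t[1]-t[0];w=t[3]-t[0]
print(np.linalg.norm(e),np.linalg.norm(w),np.degrees(np.arctan2(e[1],e[0])))
p=f([(82,288),(422,308),(409,598),(66,580)],4,(245,150),.105)
print("plat",p.round(4),p.mean(0))
for a,b in((0,1),(3,2),(1,2),(0,3)):
    e=p[b]-p[a];print(np.linalg.norm(e),np.degrees(np.arctan2(e[1],e[0])))
print("wheel",f([(71,162),(71,106),(71,218)],4,(245,150),.088))
print("dial/zero",f([(258,147),(208,225)],4,(245,150),.085))
E
```

```text
tin [[ 0.5856 -0.315   0.062 ]
 [ 0.4712 -0.4259  0.062 ]
 [ 0.4276 -0.3812  0.062 ]
 [ 0.5415 -0.271   0.062 ]] [ 0.50647917 -0.34829193  0.062     ]
0.1592907657287328 0.062271543332578096 -135.87430583929083
plat [[ 0.5644  0.0414  0.105 ]
 [ 0.5521 -0.1564  0.105 ]
 [ 0.3842 -0.1473  0.105 ]
 [ 0.3959  0.051   0.105 ]] [ 0.47415    -0.05281532  0.105     ]
0.19819011320076793 -93.57007937653798
0.19862544417768302 -93.39705861821223
0.16816581810424494 176.89196969888962
0.16876267155232982 176.7428425649059
wheel [[0.63971414 0.04823048 0.088     ]
 [0.67309294 0.04821742 0.088     ]
 [0.6064896  0.04825297 0.088     ]]
dial/zero [[ 0.64874196 -0.0627509   0.085     ]
 [ 0.60234339 -0.03275     0.085     ]]
```

Emit:
jog_arm(series=[{"x": -0.006,"y": -0.0375},{"x": -0.006,"y": -0.0375},{"x": -0.006,"y": -0.0375},{"x": -0.006,"y": -0.0375},{"x": -0.006,"y": -0.0375},{"x": -0.006,"y": -0.0375},{"x": -0.006,"y": -0.0375},{"x": -0.006,"y": -0.0375},{"rz": -6.6},{"rz": -6.6},{"rz": -6.6},{"rz": -6.6}], claw=1)

```text
invalid input
```

Emit:
jog_arm(series=[{"x": -0.006,"y": -0.0375},{"x": -0.006,"y": -0.0375},{"x": -0.006,"y": -0.0375},{"x": -0.006,"y": -0.0375},{"x": -0.006,"y": -0.0375},{"x": -0.006,"y": -0.0375},{"x": -0.006,"y": -0.0375},{"x": -0.006,"y": -0.0375},{"rz": -6.6},{"rz": -6.6},{"rz": -6.6},{"rz": -6.6}])

```text
invalid input
```

Emit:
jog_arm(series=[{"x": -0.006,"y": -0.037,"z": 0,"rx": 0,"ry": 0,"rz": 0}])

```text
time: 1.53
tool_pos: [0.1965, -0.5093, 0.2051]
ee_rot: [3.138, -0.0, -1.27]
wrist_force: [1.4, -0.4, -0.2]
width: 0.0941
```

Emit:
jog_arm(series=[{"x": -0.007,"y": -0.038,"z": 0,"rx": 0,"ry": 0,"rz": 0},{"x": -0.007,"y": -0.038,"z": 0,"rx": 0,"ry": 0,"rz": 0},{"x": -0.007,"y": -0.038,"z": 0,"rx": 0,"ry": 0,"rz": 0},{"x": -0.007,"y": -0.038,"z": 0,"rx": 0,"ry": 0,"rz": 0},{"x": -0.007,"y": -0.038,"z": 0,"rx": 0,"ry": 0,"rz": 0},{"x": -0.007,"y": -0.038,"z": 0,"rx": 0,"ry": 0,"rz": 0},{"x": -0.007,"y": -0.038,"z": 0,"rx": 0,"ry": 0,"rz": 0},{"x": -0.007,"y": -0.038,"z": 0,"rx": 0,"ry": 0,"rz": 0},{"x": 0,"y": 0,"z": 0,"rx": 0,"ry": 0,"rz": -6.6},{"x": 0,"y": 0,"z": 0,"rx": 0,"ry": 0,"rz": -6.6},{"x": 0,"y": 0,"z": 0,"rx": 0,"ry": 0,"rz": -6.6},{"x": 0,"y": 0,"z": 0,"rx": 0,"ry": 0,"rz": -6.6}])

```text
time: 2.53
tool_pos: [0.4884, -0.3544, 0.203]
ee_rot: [3.141, -0.0, -0.786]
wrist_force: [0.2, -0.9, -0.8]
width: 0.0941
```

```bash
python3 - <<'E'
from bench import cams,robot
import cv2,pickle
s=cams.snapshot("wrist");pickle.dump(s,open("w1.pkl","wb"))
cv2.imwrite("pics/w1.png",s["img"][:,:,::-1]);o=robot.get_obs();print(o["tool_pos"],o["ee_rot"])
E
```

```text
[ 0.48835147 -0.35437386  0.20290444] [ 3.14118226e+00 -1.22588914e-04 -7.82412480e-01]
```

View pics/w1.png

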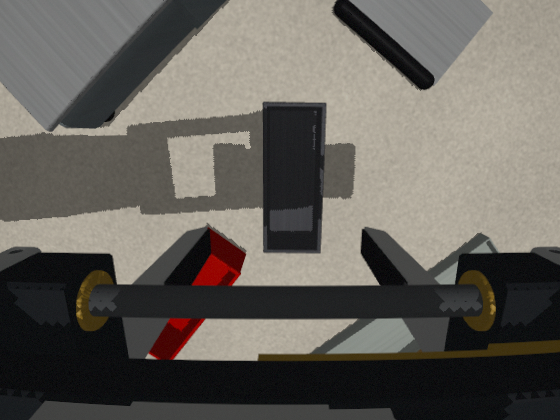

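```bash
python3 - <<'E'
import pickle,numpy as np
from h import *
s=pickle.load(open("w1.pkl","rb"))
t=np.array([at(s,p,.062) for p in [(264,102),(326,103),(321,252),(264,252)]])
print(t,t.mean(0));e=t[0]+t[1]-t[2]-t[3];print(np.degrees(np.arctan2(e[1],e[0])),np.linalg.norm(e)/2)
E
```

```text
[[ 0.54151299 -0.27159787  0.062     ]
 [ 0.58513583 -0.31658772  0.062     ]
 [ 0.47094618 -0.4291552   0.062     ]
 [ 0.42565389 -0.38371907  0.062     ]] [ 0.50581222 -0.35026497  0.062     ]
44.32467625680409 0.16078513055491328
```

Emit:
jog_arm(series=[{"x": 0.009,"y": -0.017,"z": 0.0,"rx": 0,"ry": 0,"rz": 1.0},{"x": 0,"y": 0,"z": 0.035,"rx": 0,"ry": 0,"rz": 0},{"x": 0,"y": 0,"z": 0.035,"rx": 0,"ry": 0,"rz": 0},{"x": 0,"y": 0,"z": 0.035,"rx": 0,"ry": 0,"rz": 0},{"x": 0,"y": 0,"z": 0.03,"rx": 0,"ry": 0,"rz": 0},{"x": 0,"y": 0,"z": 0,"rx": 0,"ry": 0,"rz": 0}])

```text
time: 3.08
tool_pos: [0.5106, -0.3514, 0.0686]
ee_rot: [-3.141, -0.012, -0.816]
wrist_force: [-0.8, 1.6, -0.8]
width: 0.0936
```

Emit:
jog_arm(series=[{"x": -0.005,"y": 0.002,"z": 0.01,"rx": 0,"ry": 0,"rz": -0.9},{"x": 0,"y": 0,"z": 0.02,"rx": 0,"ry": 0,"rz": 0},{"x": 0,"y": 0,"z": 0.014,"rx": 0,"ry": 0,"rz": 0},{"x": 0,"y": 0,"z": 0,"rx": 0,"ry": 0,"rz": 0},{"x": 0,"y": 0,"z": 0,"rx": 0,"ry": 0,"rz": 0}])

```text
time: 3.5
tool_pos: [0.507, -0.3513, 0.028]
ee_rot: [-3.141, -0.016, -0.809]
wrist_force: [0.3, 0.0, 0.7]
width: 0.0935
```

Emit:
jog_arm(series=[{"x": 0,"y": 0,"z": 0.005,"rx": 0,"ry": -0.9,"rz": -0.5},{"x": 0,"y": 0,"z": 0,"rx": 0,"ry": 0,"rz": 0}])

```text
time: 3.67
tool_pos: [0.5084, -0.3527, 0.0265]
ee_rot: [-3.14, -0.004, -0.801]
wrist_force: [0.1, 0.5, -0.4]
width: 0.0944
```

Emit:
jog_arm(series=[{"x": 0,"y": 0,"z": 0,"rx": 0,"ry": 0,"rz": 0},{"x": 0,"y": 0,"z": 0,"rx": 0,"ry": 0,"rz": 0},{"x": 0,"y": 0,"z": 0,"rx": 0,"ry": 0,"rz": 0},{"x": 0,"y": 0,"z": 0,"rx": 0,"ry": 0,"rz": 0},{"x": 0,"y": 0,"z": 0,"rx": 0,"ry": 0,"rz": 0},{"x": 0,"y": 0,"z": 0,"rx": 0,"ry": 0,"rz": 0},{"x": 0,"y": 0,"z": 0,"rx": 0,"ry": 0,"rz": 0},{"x": 0,"y": 0,"z": 0,"rx": 0,"ry": 0,"rz": 0}], claw=0.5)

```text
time: 4.33
tool_pos: [0.5098, -0.3537, 0.0305]
ee_rot: [-3.14, -0.007, -0.802]
wrist_force: [-0.5, 1.5, -0.7]
width: 0.0613
```

Emit:
jog_arm(series=[{"x": 0,"y": 0,"z": -0.01,"rx": 0,"ry": 0,"rz": 0},{"x": 0,"y": 0,"z": -0.02,"rx": 0,"ry": 0,"rz": 0},{"x": 0,"y": 0,"z": -0.03,"rx": 0,"ry": 0,"rz": 0},{"x": 0,"y": 0,"z": -0.03,"rx": 0,"ry": 0,"rz": 0},{"x": 0,"y": 0,"z": -0.03,"rx": 0,"ry": 0,"rz": 0},{"x": 0,"y": 0,"z": -0.03,"rx": 0,"ry": 0,"rz": 0},{"x": 0,"y": 0,"z": -0.02,"rx": 0,"ry": 0,"rz": 0},{"x": 0,"y": 0,"z": 0,"rx": 0,"ry": 0,"rz": 0}], claw=0.5)

```text
time: 5.0
tool_pos: [0.5055, -0.3506, 0.2017]
ee_rot: [-3.141, 0.009, -0.802]
wrist_force: [0.5, 0.2, -2.6]
width: 0.0623
```

Emit:
jog_arm(series=[{"x": -0.012,"y": -0.009,"z": 0,"rx": 0,"ry": 0,"rz": 0},{"x": -0.024,"y": -0.0185,"z": 0,"rx": 0,"ry": 0,"rz": 0},{"x": -0.024,"y": -0.0185,"z": 0,"rx": 0,"ry": 0,"rz": 0},{"x": -0.024,"y": -0.0185,"z": 0,"rx": 0,"ry": 0,"rz": 0},{"x": -0.024,"y": -0.0185,"z": 0,"rx": 0,"ry": 0,"rz": 0},{"x": -0.024,"y": -0.0185,"z": 0,"rx": 0,"ry": 0,"rz": 0},{"x": -0.024,"y": -0.0185,"z": 0,"rx": 0,"ry": 0,"rz": 0},{"x": -0.024,"y": -0.0185,"z": 0,"rx": 0,"ry": 0,"rz": 0},{"x": -0.024,"y": -0.0185,"z": 0,"rx": 0,"ry": 0,"rz": 0},{"x": -0.024,"y": -0.0185,"z": 0,"rx": 0,"ry": 0,"rz": 0},{"x": -0.012,"y": -0.009,"z": 0,"rx": 0,"ry": 0,"rz": 0},{"x": 0,"y": 0,"z": 0,"rx": 0,"ry": 0,"rz": -3}], claw=0.5)

```text
time: 6.0
tool_pos: [0.463, -0.0366, 0.1859]
ee_rot: [3.134, 0.028, -0.755]
wrist_force: [0.5, -0.9, -3.8]
width: 0.0616
```

Emit:
jog_arm(series=[{"x": 0,"y": 0,"z": 0,"rx": 0,"ry": 0,"rz": -6},{"x": 0,"y": 0,"z": 0,"rx": 0,"ry": 0,"rz": -6},{"x": 0,"y": 0,"z": 0,"rx": 0,"ry": 0,"rz": -6},{"x": 0,"y": 0,"z": 0,"rx": 0,"ry": 0,"rz": -6},{"x": 0,"y": 0,"z": 0,"rx": 0,"ry": 0,"rz": -6},{"x": 0,"y": 0,"z": 0,"rx": 0,"ry": 0,"rz": -5},{"x": 0,"y": 0,"z": 0,"rx": 0,"ry": 0,"rz": -2},{"x": 0,"y": 0,"z": 0,"rx": 0,"ry": 0,"rz": 0}], claw=0.5)

```text
time: 6.67
tool_pos: [0.4557, -0.0322, 0.1723]
ee_rot: [-3.127, 0.046, -0.069]
wrist_force: [-0.7, 0.4, -2.9]
width: 0.0616
```

Emit:
jog_arm(series=[{"x": 0.01,"y": 0.01,"z": 0,"rx": -0.8,"ry": 2.6,"rz": -0.5},{"x": 0.01,"y": 0.01,"z": 0,"rx": 0,"ry": 0,"rz": 0},{"x": 0,"y": 0,"z": 0,"rx": 0,"ry": 0,"rz": 0}], claw=0.5)

```text
time: 6.92
tool_pos: [0.4732, -0.0536, 0.1679]
ee_rot: [-3.14, 0.005, -0.062]
wrist_force: [-0.3, -0.1, -3.2]
width: 0.0618
```

```bash
python3 - <<'E'
from bench import cams,robot
import cv2
for n in("top","wrist","scene"):
    s=cams.snapshot(n)
    i=s["img"][:,:,::-1]
    if n=="top": i=cv2.resize(i[140:340,220:380],None,fx=3,fy=3)
    if n=="scene": i=cv2.resize(i[80:280,200:340],None,fx=3,fy=3)
    cv2.imwrite(f"pics/{n}2.png",i)
o=robot.get_obs();print(o["tool_pos"],o["ee_rot"])
E
```

```text
[ 0.47234364 -0.05211016  0.16839802] [-3.13871754  0.00574725 -0.06043713]
```

View pics/scene2.png

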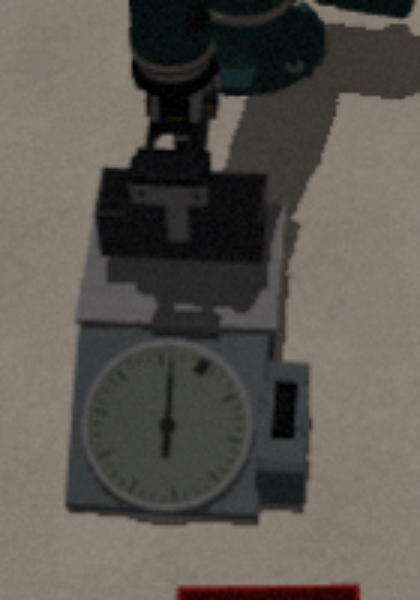

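View pics/wrist2.png

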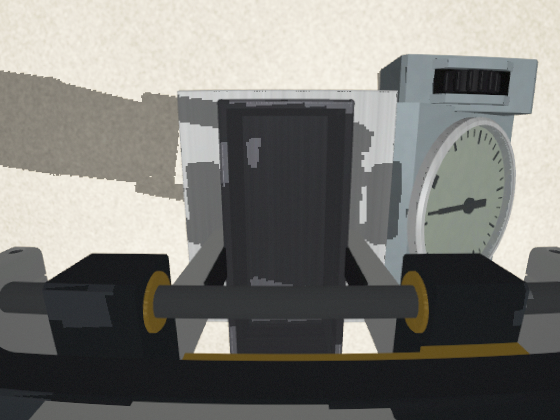

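```bash
python3 - <<'E'
from bench import cams,robot
import numpy as np
from h import *
s=cams.snapshot("wrist")
for p in((220,102),(353,102)): print(at(s,p,.1995))
for p in((179,91),(396,91)): print("plat",at(s,p,.105))
E
```

```text
[0.4467757  0.02883781 0.1995    ]
[0.50918712 0.02499492 0.1995    ]
plat [0.39633951 0.05009857 0.105     ]
plat [0.56249663 0.03985606 0.105     ]
```

Emit:
jog_arm(series=[{"x": 0,"y": 0,"z": 0.01,"rx": 0,"ry": 0,"rz": 0},{"x": 0,"y": 0,"z": 0.01,"rx": 0,"ry": 0,"rz": 0},{"x": 0,"y": 0,"z": 0.004,"rx": -0.1,"ry": 0.3,"rz": 0},{"x": 0,"y": 0,"z": 0,"rx": 0,"ry": 0,"rz": 0}], claw=0.5)

```text
time: 7.45
tool_pos: [0.4722, -0.0513, 0.1421]
ee_rot: [-3.14, 0.0, -0.06]
wrist_force: [0.6, 0.2, -3.7]
width: 0.062
```

Emit:
jog_arm(series=[{"x": 0.001,"y": 0.002,"z": 0.003,"rx": 0,"ry": 0,"rz": 0},{"x": 0,"y": 0,"z": 0.003,"rx": 0,"ry": 0,"rz": 0},{"x": 0,"y": 0,"z": 0.002,"rx": 0,"ry": 0,"rz": 0}], claw=0.5)

```text
time: 7.7
tool_pos: [0.4728, -0.0532, 0.1331]
ee_rot: [-3.14, 0.001, -0.06]
wrist_force: [-0.1, 0.4, -0.4]
width: 0.0621
```

Emit:
jog_arm(series=[{"x": 0,"y": 0,"z": 0.001,"rx": 0,"ry": 0,"rz": 0},{"x": 0,"y": 0,"z": 0,"rx": 0,"ry": 0,"rz": 0}], claw=0.5)

```text
time: 7.87
tool_pos: [0.4728, -0.0532, 0.1322]
ee_rot: [-3.14, 0.001, -0.06]
wrist_force: [-1.0, 0.0, -1.1]
width: 0.0621
```

```bash
python3 - <<'E'
from bench import cams,robot
import cv2
for k in range(3):
    s=cams.snapshot("wrist")
    o=robot.get_obs();print(o["tool_pos"],o["wrist_force"],o["time"])
cv2.imwrite("pics/w3.png",s["img"][:,:,::-1])
E
```

```text
[ 0.47279772 -0.05318164  0.13234749] [-1.02222596  0.67601129 -1.32166577] 7.9167
[ 0.47278781 -0.05320633  0.13243711] [-0.87330953  1.12799785 -1.94271544] 7.9667
[ 0.47280299 -0.05319816  0.13243653] [-0.69099747 -0.06760761 -1.98011489] 8.0167
```

View pics/w3.png

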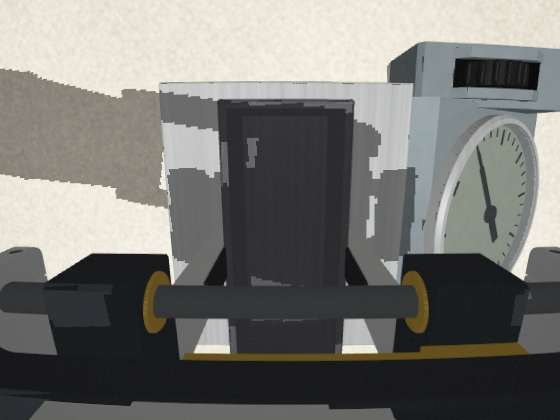

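Emit:
jog_arm(series=[{"x": 0,"y": 0,"z": 0.0015,"rx": 0,"ry": 0,"rz": 0},{"x": 0,"y": 0,"z": 0.0012,"rx": 0,"ry": 0,"rz": 0},{"x": 0,"y": 0,"z": 0,"rx": 0,"ry": 0,"rz": 0}], claw=0.5)

```text
time: 8.27
tool_pos: [0.4729, -0.0532, 0.1306]
ee_rot: [-3.14, -0.0, -0.06]
wrist_force: [-2.2, 0.2, -0.8]
width: 0.0617
```

```bash
python3 - <<'E'
from bench import cams,robot
import cv2
for k in range(3):
    s=cams.snapshot("wrist")
    o=robot.get_obs();print(o["tool_pos"],o["wrist_force"],o["time"])
E
```

```text
[ 0.47292169 -0.05323261  0.1307095 ] [-1.00497392  1.11435499 -1.45467222] 8.3167
[ 0.47292576 -0.05324401  0.13071215] [-0.91719159  0.58831621 -1.67373775] 8.3667
[ 0.47294868 -0.05322502  0.13071783] [-1.13729892  0.27690874 -1.06831209] 8.4167
```

Emit:
jog_arm(series=[{"x": 0,"y": 0,"z": 0.0012,"rx": 0,"ry": 0,"rz": 0},{"x": 0,"y": 0,"z": 0.001,"rx": 0,"ry": 0,"rz": 0},{"x": 0,"y": 0,"z": 0,"rx": 0,"ry": 0,"rz": 0}], claw=0.5)

```text
time: 8.67
tool_pos: [0.473, -0.0532, 0.1289]
ee_rot: [-3.14, -0.001, -0.06]
wrist_force: [-1.6, 0.0, -0.2]
width: 0.0621
```

```bash
python3 - <<'E'
from bench import cams,robot
import cv2
for k in range(3):
    s=cams.snapshot("wrist")
    o=robot.get_obs();print(o["tool_pos"],o["wrist_force"],o["time"])
E
```

```text
[ 0.47298911 -0.0532402   0.12896072] [-1.73291473  0.62264841 -0.54713046] 8.7167
[ 0.47299383 -0.05326823  0.1290001 ] [-1.06389919 -0.1745022  -0.10469854] 8.7667
[ 0.47300039 -0.05326324  0.12897927] [-1.68189839 -0.52010436  0.52283876] 8.8167
```

Supported. Release part-way (small opening), then fully.

Emit:
jog_arm(series=[{"x": 0,"y": 0,"z": 0,"rx": 0,"ry": 0,"rz": 0},{"x": 0,"y": 0,"z": 0,"rx": 0,"ry": 0,"rz": 0},{"x": 0,"y": 0,"z": 0,"rx": 0,"ry": 0,"rz": 0},{"x": 0,"y": 0,"z": 0,"rx": 0,"ry": 0,"rz": 0}], claw=0.9)

```text
time: 9.15
tool_pos: [0.475, -0.0537, 0.13]
ee_rot: [-3.141, -0.006, -0.06]
wrist_force: [-0.2, -0.2, -0.0]
width: 0.0836
```

```bash
python3 - <<'E'
from bench import cams,robot
import cv2
s=cams.snapshot("wrist")
o=robot.get_obs();print(o["tool_pos"],o["wrist_force"],o["time"],o["width"])
cv2.imwrite("pics/w4.png",s["img"][:,:,::-1])
E
```

```text
[ 0.47506865 -0.05371869  0.13006882] [0.84571946 0.68808855 0.71758569] 9.2 0.08427344554603612
```

View pics/w4.png

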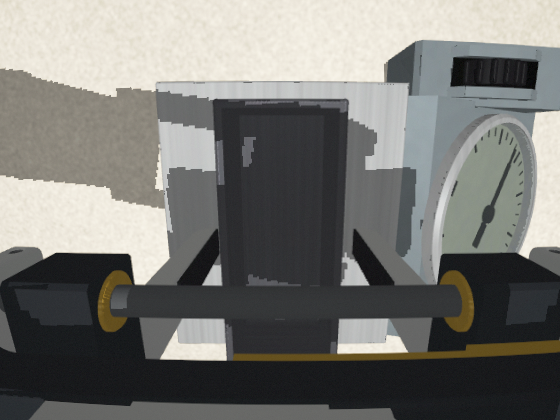

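Emit:
jog_arm(series=[{"x": 0,"y": 0,"z": -0.015,"rx": 0,"ry": 0,"rz": 0},{"x": 0,"y": 0,"z": -0.02,"rx": 0,"ry": 0,"rz": 0},{"x": 0,"y": 0,"z": -0.03,"rx": 0,"ry": 0,"rz": 0},{"x": 0,"y": 0,"z": -0.03,"rx": 0,"ry": 0,"rz": 0},{"x": 0,"y": 0,"z": -0.03,"rx": 0,"ry": 0,"rz": 0},{"x": 0.02,"y": 0,"z": 0,"rx": 0,"ry": 0,"rz": 0},{"x": 0.04,"y": 0,"z": 0,"rx": 0,"ry": 0,"rz": 0},{"x": 0.04,"y": 0,"z": 0,"rx": 0,"ry": 0,"rz": 0},{"x": 0.035,"y": 0,"z": 0,"rx": 0,"ry": 0,"rz": 0},{"x": 0,"y": 0,"z": 0,"rx": 0,"ry": 0,"rz": 0}], claw=0.9)

```text
time: 10.03
tool_pos: [0.6136, -0.0622, 0.2618]
ee_rot: [3.141, -0.011, -0.061]
wrist_force: [-0.8, -1.2, -1.9]
width: 0.0847
```

```bash
python3 - <<'E'
from bench import cams,robot
import cv2,pickle
for n in("top","wrist","scene"):
    s=cams.snapshot(n);pickle.dump(s,open(n+"5.pkl","wb"))
    i=s["img"][:,:,::-1]
    if n=="top": i=cv2.resize(i[140:340,220:380],None,fx=3,fy=3)
    if n=="scene": i=cv2.resize(i[130:260,210:310],None,fx=4,fy=4,interpolation=2)
    cv2.imwrite(f"pics/{n}5.png",i)
o=robot.get_obs();print(o["tool_pos"],o["ee_rot"],o["time"])
E
```

```text
[ 0.60879419 -0.06167368  0.26526489] [ 3.14092454 -0.01165678 -0.06076701] 10.1833
```

View pics/scene5.png

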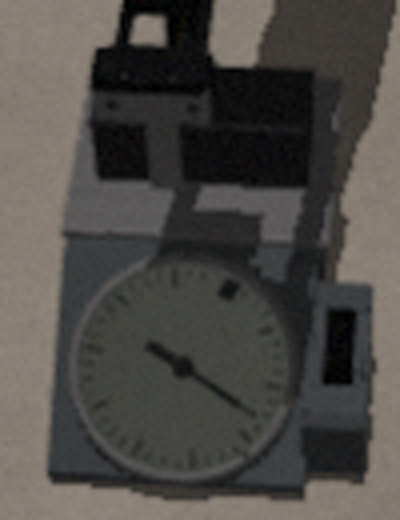

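View pics/wrist5.png

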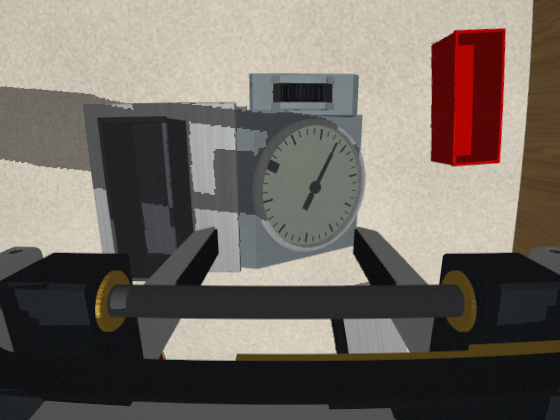

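View pics/top5.png

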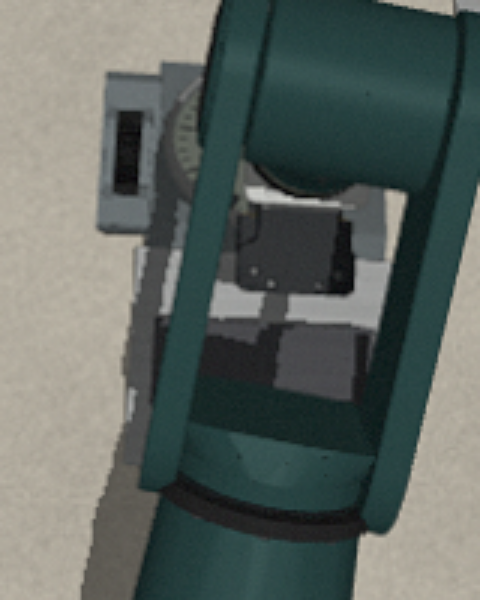

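```bash
cat >> h.py <<'E'
def tri(a,pa,b,pb):
    r1,r2=ray(a,pa),ray(b,pb);o1,o2=np.array(a["origin"]),np.array(b["origin"])
    A=np.stack([r1,-r2],1);t=np.linalg.lstsq(A,o2-o1,rcond=None)[0]
    return (o1+t[0]*r1+o2+t[1]*r2)/2,np.linalg.norm(o1+t[0]*r1-o2-t[1]*r2)
YAW=np.radians(-3.4)
U=np.array([np.cos(YAW),np.sin(YAW),0]);V=np.array([-U[1],U[0],0]);Z=np.array([0,0,1.])
D=np.cos(np.pi/6)*U-np.sin(np.pi/6)*Z   # down slope
N=np.sin(np.pi/6)*U+np.cos(np.pi/6)*Z
def dialxy(s,px,C):
    v=ray(s,px);o=np.array(s["origin"]);P=o+v*((C-o)@N)/(v@N);d=P-C
    return P,np.linalg.norm(d),np.arctan2(d@V,-(d@D))  # clockwise from up slope: facing, up=-D, right=+V (looking from +x side)
E
python3 - <<'E'
import pickle
from h import *
t,w,sc,s0=[pickle.load(open(f,"rb")) for f in("top.pkl","wrist5.pkl","scene5.pkl","scene.pkl")]
q=lambda x,y:((x+.5)/4-.5+245,(y+.5)/4-.5+150)
g=lambda x,y:((x+.5)/4-.5+210,(y+.5)/4-.5+130)
for r in (tri(t,q(258,147),w,(315,187)),tri(t,q(258,147),sc,g(182,367)),tri(w,(315,187),sc,g(182,367))): print(r)
C=tri(t,q(258,147),sc,g(182,367))[0]
for nm,p in(("needle",(340,143)),("zero",(273,166)),("piv",(315,187))): print(nm,dialxy(w,p,C))
for nm,p in(("needle",g(253,412)),("zero",g(230,290)),("piv",g(182,367))): print(nm,dialxy(sc,p,C))
print("top zero",dialxy(t,q(208,225),C))
print("wheel",tri(t,q(71,162),w,(302.5,92)),at(w,(302.5,92),.088),at(t,q(71,162),.088),at(sc,g(340,346),.088))
E
```

```text
(array([ 0.64931549, -0.0632059 ,  0.07763699]), np.float64(0.0005427914002874346))
(array([ 0.65077321, -0.06463776,  0.0674057 ]), np.float64(0.0013825229424015873))
(array([ 0.65011057, -0.06528766,  0.06649135]), np.float64(0.0002365313638269592))
needle (array([ 0.68604255, -0.01342434,  0.04883236]), np.float64(0.06489768768719072), np.float64(2.180212052437238))
zero (array([ 0.60060322, -0.03253402,  0.09741962]), np.float64(0.06669717853488459), np.float64(0.4510136424137914))
piv (array([ 0.64999181, -0.06492388,  0.06784625]), np.float64(0.0009415620967057281), np.float64(-0.3603030172903661))
needle (array([ 0.6795451 , -0.01395371,  0.05255893]), np.float64(0.06014250587030343), np.float64(2.0871582426275226))
zero (array([ 0.60277683, -0.03120993,  0.09621224]), np.float64(0.06519884384033627), np.float64(0.48719011890541614))
piv (array([ 0.65074382, -0.0653317 ,  0.06739888]), np.float64(0.0006945973306145513), np.float64(-1.5904426428441403))
top zero (array([ 0.6014619 , -0.03225391,  0.09693433]), np.float64(0.06597165058236729), np.float64(0.4619358859508076))
wheel (array([0.64015915, 0.0482653 , 0.07667841]), np.float64(0.0016334909459442119)) [0.63860518 0.04655749 0.088     ] [0.63971414 0.04823048 0.088     ] [0.64677193 0.04805398 0.088     ]
```

Emit:
jog_arm(series=[{"x": 0.005,"y": -0.025,"z": 0,"rx": 0,"ry": -0.7,"rz": 0},{"x": 0.005,"y": -0.03,"z": 0,"rx": 0,"ry": 0,"rz": 0},{"x": 0,"y": -0.03,"z": 0.01,"rx": 0,"ry": 0,"rz": 0},{"x": 0,"y": -0.02,"z": 0.03,"rx": 0,"ry": 0,"rz": 0},{"x": 0,"y": 0,"z": 0.03,"rx": 0,"ry": 0,"rz": 0},{"x": 0,"y": 0,"z": 0.03,"rx": 0,"ry": 0,"rz": 0},{"x": 0,"y": 0,"z": 0.02,"rx": 0,"ry": 0,"rz": 0},{"x": 0,"y": 0,"z": 0,"rx": 0,"ry": 0,"rz": 0},{"x": 0,"y": 0,"z": 0,"rx": 0,"ry": 0,"rz": 0}], claw=0)

```text
time: 10.93
tool_pos: [0.6176, 0.0461, 0.1568]
ee_rot: [3.141, -0.02, -0.063]
wrist_force: [0.2, -0.9, 1.3]
width: 0.028
```

Emit:
jog_arm(series=[{"x": 0.008,"y": -0.003,"z": 0.01,"rx": 0,"ry": -1.2,"rz": 0},{"x": 0,"y": 0,"z": 0.02,"rx": 0,"ry": 0,"rz": 0},{"x": 0,"y": 0,"z": 0.015,"rx": 0,"ry": 0,"rz": 0},{"x": 0,"y": 0,"z": 0,"rx": 0,"ry": 0,"rz": 0}], claw=0)

```text
time: 11.27
tool_pos: [0.6281, 0.0476, 0.1234]
ee_rot: [-3.141, -0.016, -0.065]
wrist_force: [-0.5, 0.6, -0.0]
width: 0.0021
```

```bash
python3 - <<'E'
from bench import cams,robot
import cv2
for n in("top","wrist","scene"):
    s=cams.snapshot(n);
    i=s["img"][:,:,::-1]
    if n=="top": i=cv2.resize(i[140:260,240:340],None,fx=5,fy=5)
    if n=="scene": i=cv2.resize(i[130:260,210:310],None,fx=4,fy=4,interpolation=2)
    cv2.imwrite(f"pics/{n}6.png",i)
o=robot.get_obs();print(o["tool_pos"],o["ee_rot"],o["time"],o["width"])
E
```

```text
[0.62994638 0.0476239  0.12682365] [-3.1411093  -0.02129388 -0.06477938] 11.4167 0.0007783710912205016
```

View pics/scene6.png

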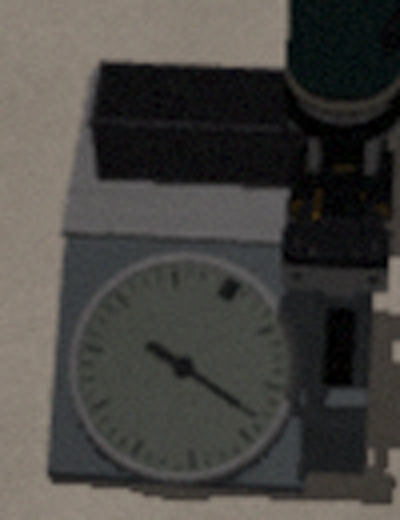

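View pics/wrist6.png

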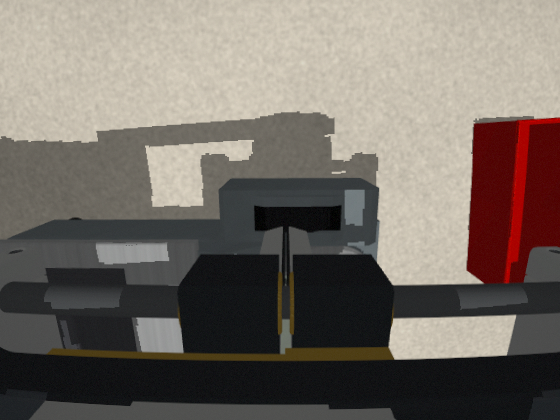

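Emit:
jog_arm(series=[{"x": -0.001,"y": 0,"z": 0.01,"rx": 0,"ry": -1.2,"rz": 0},{"x": -0.001,"y": 0,"z": 0.012,"rx": 0,"ry": -0.3,"rz": 0},{"x": 0,"y": 0,"z": 0.006,"rx": 0,"ry": 0,"rz": 0},{"x": 0,"y": 0,"z": 0.003,"rx": 0,"ry": 0,"rz": 0}], claw=0)

```text
time: 11.75
tool_pos: [0.6311, 0.0473, 0.1003]
ee_rot: [-3.141, -0.004, -0.065]
wrist_force: [-0.0, -0.2, 0.3]
width: 0.0004
```

Emit:
jog_arm(series=[{"x": -0.002,"y": 0,"z": 0.005,"rx": 0,"ry": -0.3,"rz": 0},{"x": -0.001,"y": 0,"z": 0.003,"rx": 0,"ry": 0,"rz": 0},{"x": 0,"y": 0,"z": 0.002,"rx": 0,"ry": 0,"rz": 0},{"x": 0,"y": 0,"z": 0.002,"rx": 0,"ry": 0,"rz": 0}], claw=0)

```text
time: 12.08
tool_pos: [0.627, 0.0476, 0.0861]
ee_rot: [-3.141, 0.005, -0.065]
wrist_force: [-2.8, -0.2, 11.9]
width: 0.0006
```

Emit:
jog_arm(series=[{"x": 0.004,"y": 0,"z": 0.0,"rx": 0,"ry": 0,"rz": 0},{"x": 0.006,"y": 0,"z": 0.0005,"rx": 0,"ry": 0,"rz": 0},{"x": 0.006,"y": 0,"z": 0.0005,"rx": 0,"ry": 0,"rz": 0}], claw=0)

```text
time: 12.33
tool_pos: [0.6421, 0.0467, 0.0881]
ee_rot: [-3.141, 0.005, -0.065]
wrist_force: [-0.4, 0.6, 1.0]
width: 0.0006
```

```bash
python3 - <<'E'
from bench import cams,robot
import cv2
n="scene";s=cams.snapshot(n)
i=cv2.resize(s["img"][130:260,210:310,::-1],None,fx=4,fy=4,interpolation=2)
cv2.imwrite(f"pics/{n}7.png",i)
o=robot.get_obs();print(o["tool_pos"],o["ee_rot"],o["time"],o["wrist_force"])
E
```

```text
[0.64337206 0.04661489 0.08791708] [-3.14081801  0.00364222 -0.06497489] 12.3833 [-0.08818713 -0.28816618  4.05354692]
```

View pics/scene7.png

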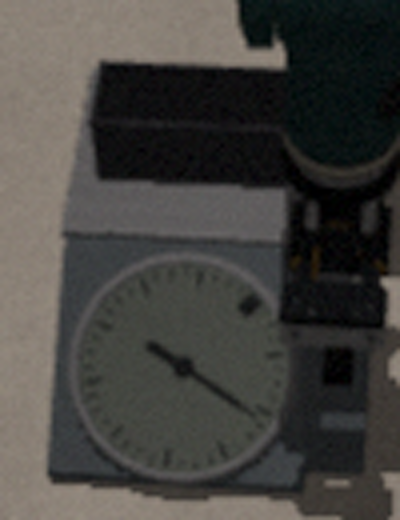

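Emit:
jog_arm(series=[{"x": 0.005,"y": 0,"z": 0.001,"rx": 0,"ry": 0,"rz": 0},{"x": 0.005,"y": -0.0005,"z": 0.001,"rx": 0,"ry": 0,"rz": 0},{"x": 0,"y": 0,"z": -0.003,"rx": 0,"ry": 0,"rz": 0},{"x": 0,"y": 0,"z": -0.012,"rx": 0,"ry": 0,"rz": 0},{"x": -0.012,"y": 0,"z": 0,"rx": 0,"ry": 0,"rz": 0},{"x": -0.012,"y": 0,"z": 0,"rx": 0,"ry": 0,"rz": 0},{"x": -0.004,"y": 0,"z": 0,"rx": 0,"ry": 0,"rz": 0},{"x": 0,"y": 0,"z": 0,"rx": 0,"ry": 0,"rz": 0}], claw=0)

```text
time: 13.05
tool_pos: [0.6274, 0.0482, 0.1016]
ee_rot: [-3.141, 0.003, -0.065]
wrist_force: [0.7, 0.6, -0.5]
width: 0.0002
```

```bash
cat > look.py <<'E'
import sys
from bench import cams,robot
import cv2,pickle
k=sys.argv[1]
s=cams.snapshot("scene");pickle.dump(s,open("s.pkl","wb"))
cv2.imwrite(f"pics/s{k}.png",cv2.resize(s["img"][185:255,220:310,::-1],None,fx=8,fy=8,interpolation=2))
o=robot.get_obs();print(o["tool_pos"],o["ee_rot"],o["time"],o["wrist_force"])
E
python3 look.py 8
```

```text
[0.62789413 0.04811267 0.1018206 ] [-3.14062963e+00  2.46048861e-03 -6.52962555e-02] 13.1 [-0.39483388  0.04797597  0.06657231]
```

View pics/s8.png

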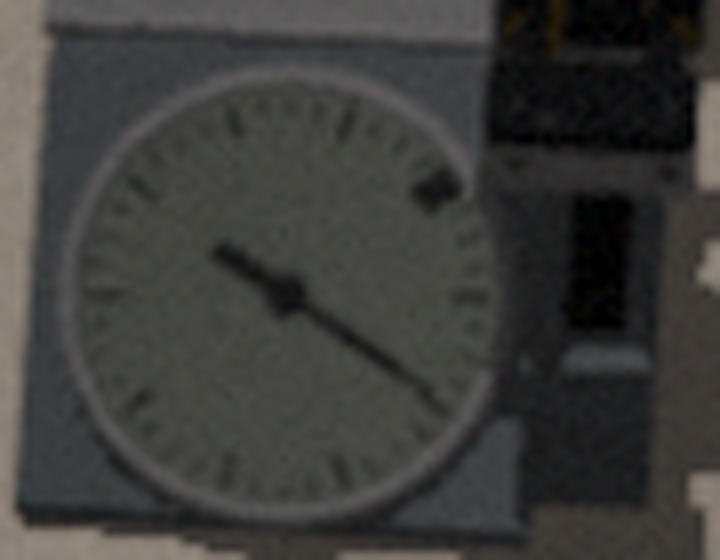

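Emit:
jog_arm(series=[{"x": -0.002,"y": 0,"z": 0.006,"rx": 0,"ry": 0,"rz": 0},{"x": -0.001,"y": 0,"z": 0.003,"rx": 0,"ry": 0,"rz": 0},{"x": 0,"y": 0,"z": 0.002,"rx": 0,"ry": 0,"rz": 0},{"x": 0,"y": 0,"z": 0.002,"rx": 0,"ry": 0,"rz": 0}], claw=0)

```text
time: 13.43
tool_pos: [0.6262, 0.0482, 0.0886]
ee_rot: [-3.141, -0.0, -0.066]
wrist_force: [0.7, -0.4, -0.4]
width: 0.0006
```

Emit:
jog_arm(series=[{"x": 0,"y": 0,"z": 0.002,"rx": 0,"ry": 0,"rz": 0},{"x": 0.004,"y": 0,"z": 0.001,"rx": 0,"ry": 0,"rz": 0},{"x": 0.005,"y": 0,"z": 0.001,"rx": 0,"ry": 0,"rz": 0},{"x": 0.005,"y": 0,"z": 0.001,"rx": 0,"ry": 0,"rz": 0}], claw=0)

```text
time: 13.77
tool_pos: [0.6399, 0.0474, 0.0877]
ee_rot: [-3.141, 0.0, -0.065]
wrist_force: [-1.5, -0.7, 1.0]
width: 0.0005
```

Emit:
jog_arm(series=[{"x": 0.005,"y": 0,"z": 0.001,"rx": 0,"ry": 0,"rz": 0},{"x": 0.005,"y": 0,"z": 0.001,"rx": 0,"ry": 0,"rz": 0},{"x": 0.004,"y": 0,"z": 0.001,"rx": 0,"ry": 0,"rz": 0},{"x": 0,"y": 0,"z": -0.003,"rx": 0,"ry": 0,"rz": 0},{"x": 0,"y": 0,"z": -0.012,"rx": 0,"ry": 0,"rz": 0},{"x": -0.012,"y": 0,"z": 0,"rx": 0,"ry": 0,"rz": 0},{"x": -0.012,"y": 0,"z": 0,"rx": 0,"ry": 0,"rz": 0},{"x": -0.004,"y": -0.001,"z": 0,"rx": 0,"ry": 0,"rz": 0},{"x": 0,"y": 0,"z": 0,"rx": 0,"ry": 0,"rz": 0}], claw=0)

```text
time: 14.52
tool_pos: [0.6283, 0.0489, 0.0997]
ee_rot: [-3.141, 0.001, -0.066]
wrist_force: [0.6, -0.6, -0.6]
width: 0.0004
```

```bash
python3 look.py 9
```

```text
[0.62874913 0.0488211  0.09989674] [-3.14072087e+00  4.55137805e-04 -6.58970832e-02] 14.5667 [ 0.75283332 -0.5347562  -0.21846917]
```

View pics/s9.png

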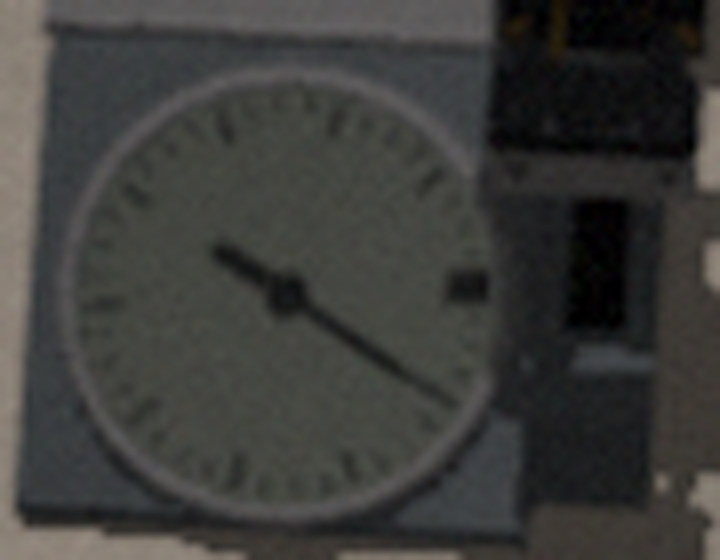

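```bash
cat > ang.py <<'E'
import pickle,sys
from h import *
s=pickle.load(open("s.pkl","rb"))
C=np.array([0.6507,-0.0648,0.0672])
a=[float(v) for v in sys.argv[1:]]
for i in range(0,len(a),2):
    _,r,t=dialxy(s,((a[i]+.5)/8-.5+220,(a[i+1]+.5)/8-.5+185),C);print(r,t)
E
python3 ang.py 287 295 468 287 450 402
```

```text
0.00037215225154404297 1.7803441812325362
0.06560320031838716 1.4761187986163113
0.07075209725407718 2.095638790555456
```

Emit:
jog_arm(series=[{"x": -0.003,"y": 0.0005,"z": 0.005,"rx": 0,"ry": 0,"rz": 0},{"x": 0,"y": 0,"z": 0.003,"rx": 0,"ry": 0,"rz": 0},{"x": 0,"y": 0,"z": 0.002,"rx": 0,"ry": 0,"rz": 0},{"x": 0,"y": 0,"z": 0.0015,"rx": 0,"ry": 0,"rz": 0}], claw=0)

```text
time: 14.9
tool_pos: [0.627, 0.0484, 0.0883]
ee_rot: [-3.141, -0.002, -0.066]
wrist_force: [0.2, 0.0, -0.4]
width: 0.0004
```

Emit:
jog_arm(series=[{"x": 0,"y": 0,"z": 0.002,"rx": 0,"ry": 0,"rz": 0},{"x": 0.004,"y": 0,"z": 0.001,"rx": 0,"ry": 0,"rz": 0},{"x": 0.005,"y": 0,"z": 0.001,"rx": 0,"ry": 0,"rz": 0},{"x": 0.005,"y": 0,"z": 0.001,"rx": 0,"ry": 0,"rz": 0},{"x": 0.004,"y": 0,"z": 0.001,"rx": 0,"ry": 0,"rz": 0},{"x": 0,"y": 0,"z": 0.0,"rx": 0,"ry": 0,"rz": 0}], claw=0)

```text
time: 15.4
tool_pos: [0.6454, 0.0471, 0.0877]
ee_rot: [-3.141, -0.001, -0.066]
wrist_force: [-0.3, 0.9, 0.1]
width: 0.0008
```

```bash
python3 look.py 10
```

```text
[0.64503028 0.04711566 0.08759769] [-3.14094813e+00 -8.88915472e-04 -6.58056034e-02] 15.45 [0.06947314 0.77088865 0.27671147]
```

View pics/s10.png

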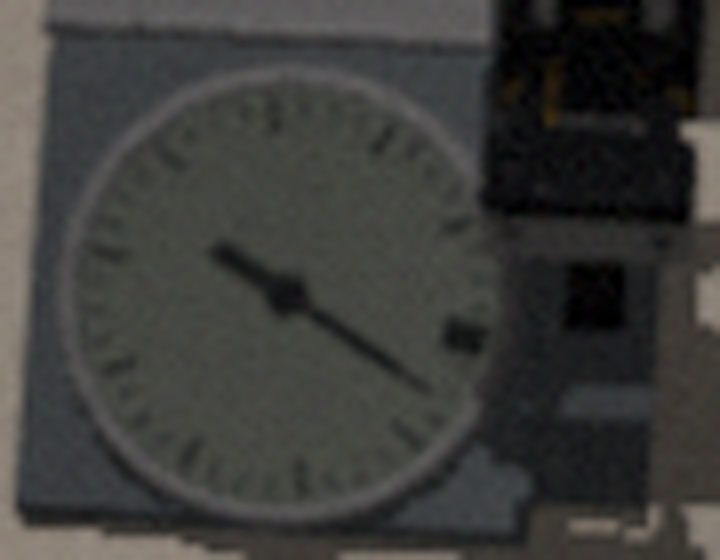

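Emit:
jog_arm(series=[{"x": 0,"y": 0,"z": -0.006,"rx": 0,"ry": 0,"rz": 0},{"x": 0,"y": 0,"z": -0.005,"rx": 0,"ry": 0,"rz": 0},{"x": -0.01,"y": 0,"z": 0,"rx": 0,"ry": 0,"rz": 0},{"x": -0.004,"y": 0,"z": 0,"rx": 0,"ry": 0,"rz": 0},{"x": 0,"y": 0,"z": 0.005,"rx": 0,"ry": 0,"rz": 0},{"x": 0,"y": 0,"z": 0.003,"rx": 0,"ry": 0,"rz": 0},{"x": 0,"y": 0,"z": 0.002,"rx": 0,"ry": 0,"rz": 0}], claw=0)

```text
time: 16.03
tool_pos: [0.6304, 0.0481, 0.0882]
ee_rot: [-3.141, -0.0, -0.066]
wrist_force: [-0.3, -0.9, 0.6]
width: 0.0004
```

Emit:
jog_arm(series=[{"x": 0,"y": 0,"z": 0.002,"rx": 0,"ry": 0,"rz": 0},{"x": 0.004,"y": 0,"z": 0.001,"rx": 0,"ry": 0,"rz": 0},{"x": 0.004,"y": 0,"z": 0.001,"rx": 0,"ry": 0,"rz": 0},{"x": 0.002,"y": 0,"z": 0.001,"rx": 0,"ry": 0,"rz": 0},{"x": 0,"y": 0,"z": 0,"rx": 0,"ry": 0,"rz": 0}], claw=0)

```text
time: 16.45
tool_pos: [0.6409, 0.0474, 0.0884]
ee_rot: [-3.141, -0.001, -0.066]
wrist_force: [-0.3, -0.4, 0.2]
width: 0.0004
```

```bash
python3 look.py 11
```

```text
[0.64094569 0.04738288 0.08826287] [-3.14103816e+00 -1.60169042e-03 -6.56672943e-02] 16.5 [ 0.81648591 -0.22830059  1.51387805]
```

View pics/s11.png

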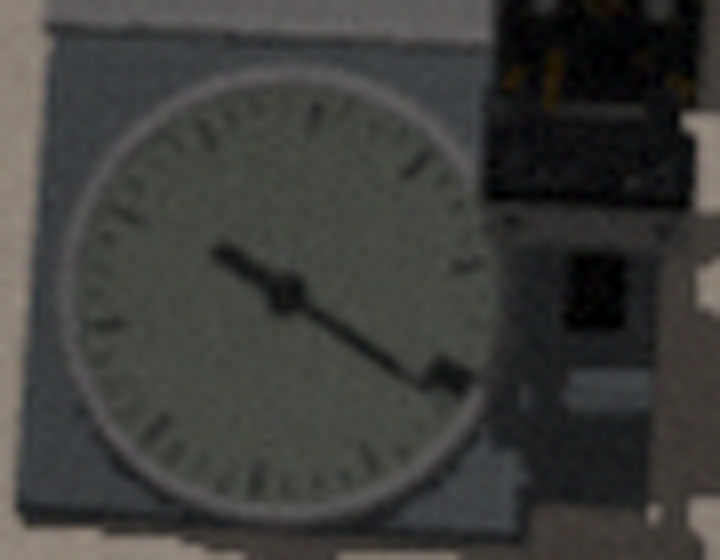

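```bash
python3 ang.py 449 374 420 383
```

```text
0.0654388143659717 1.9700180866697463
0.05799083880678171 2.0987588957204
```

Emit:
jog_arm(series=[{"x": 0.001,"y": 0,"z": 0.001,"rx": 0,"ry": 0,"rz": 0},{"x": 0.002,"y": 0,"z": 0.001,"rx": 0,"ry": 0,"rz": 0},{"x": 0,"y": 0,"z": 0,"rx": 0,"ry": 0,"rz": 0}], claw=0)

```text
time: 16.75
tool_pos: [0.6451, 0.0472, 0.0881]
ee_rot: [-3.141, -0.005, -0.066]
wrist_force: [0.5, 0.3, 0.1]
width: 0.0009
```

```bash
python3 look.py 12
```

```text
[0.64505561 0.04717498 0.0879533 ] [-3.14095822 -0.00479769 -0.0656488 ] 16.8 [0.18446082 0.25713897 2.94778649]
```

View pics/s12.png

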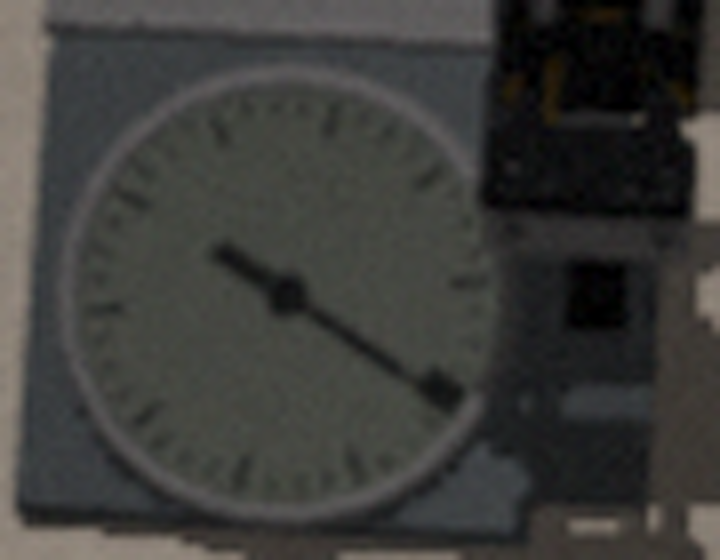

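Emit:
jog_arm(series=[{"x": 0,"y": 0,"z": -0.006,"rx": 0,"ry": 0,"rz": 0},{"x": 0,"y": 0,"z": -0.02,"rx": 0,"ry": 0,"rz": 0},{"x": 0,"y": 0,"z": -0.03,"rx": 0,"ry": 0,"rz": 0},{"x": 0,"y": 0.02,"z": -0.03,"rx": 0,"ry": 0,"rz": 0},{"x": 0,"y": 0.035,"z": -0.02,"rx": 0,"ry": 0,"rz": 0},{"x": 0,"y": 0.035,"z": 0,"rx": 0,"ry": 0,"rz": 0},{"x": 0,"y": 0.035,"z": 0,"rx": 0,"ry": 0,"rz": 0},{"x": 0,"y": 0.015,"z": 0,"rx": 0,"ry": 0,"rz": 0},{"x": 0,"y": 0,"z": 0,"rx": 0,"ry": 0,"rz": 0},{"x": 0,"y": 0,"z": 0,"rx": 0,"ry": 0,"rz": 0}], claw=0)

```text
time: 17.63
tool_pos: [0.6319, -0.096, 0.1923]
ee_rot: [3.141, 0.008, -0.061]
wrist_force: [-1.1, 0.9, -0.4]
width: 0.0003
```

```bash
cat > lw.py <<'E'
import sys
from bench import cams,robot
import cv2,pickle
k=sys.argv[1]
s=cams.snapshot("wrist");pickle.dump(s,open("w.pkl","wb"))
cv2.imwrite(f"pics/w{k}.png",s["img"][:,:,::-1])
o=robot.get_obs();print(o["tool_pos"],o["ee_rot"],o["time"])
E
python3 look.py 13; python3 lw.py 13
```

```text
[ 0.63188989 -0.09565622  0.19206698] [ 3.14085839  0.00878282 -0.06037705] 17.6833 [ 0.04244137 -0.6278268   0.1908958 ]
[ 0.63195131 -0.09474236  0.19195856] [ 3.14129967  0.00895897 -0.05910271] 17.7333
```

View pics/s13.png

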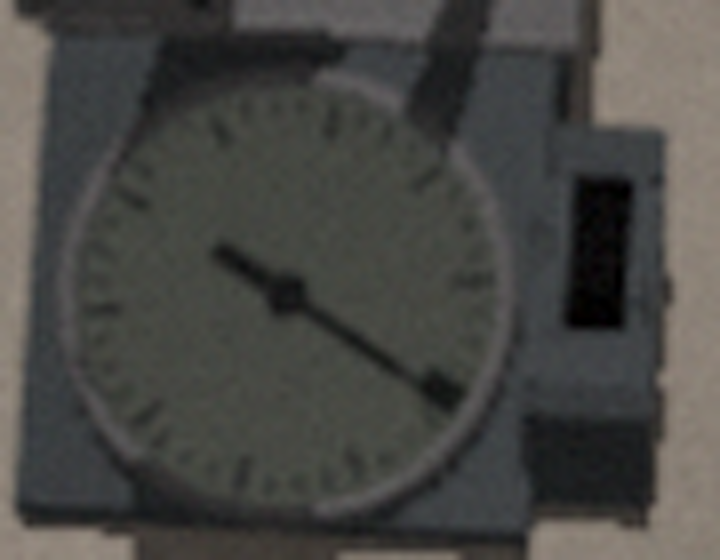

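View pics/w13.png

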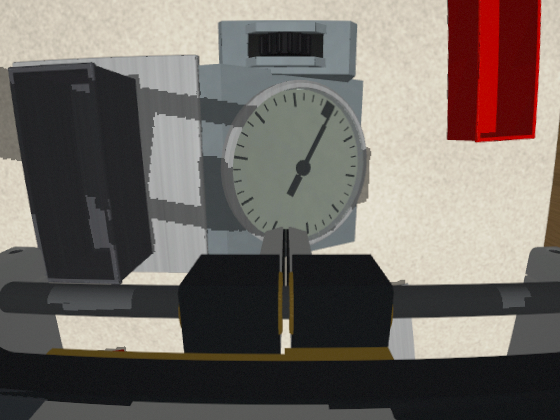

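```bash
python3 - <<'E'
import pickle,cv2
s=pickle.load(open("w.pkl","rb"));cv2.imwrite("pics/w13z.png",cv2.resize(s["img"][80:210,280:360,::-1],None,fx=6,fy=6,interpolation=2)[:600])
E
```

```text
(no output)
```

View pics/w13z.png

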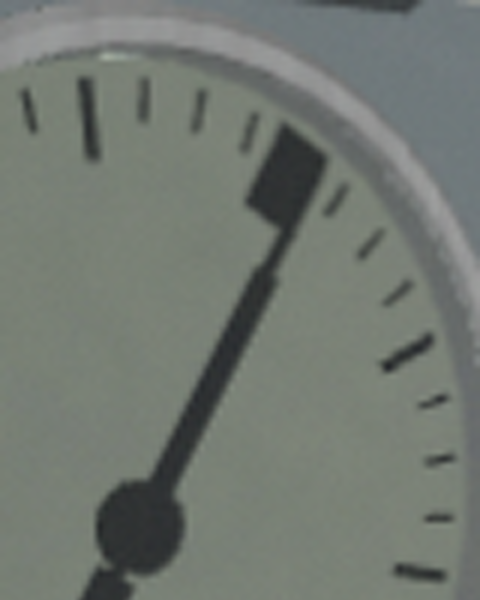

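```bash
cat > rect.py <<'E'
import pickle,sys
from h import *
C=np.array([0.6507,-0.0648,0.0672])
def rect(f,out,h=0.0,mm=0.25,half=85):
    s=pickle.load(open(f,"rb"));n=int(2*half/mm)
    j,i=np.meshgrid(np.arange(n),np.arange(n));a=(j*mm-half)/1000;b=(i*mm-half)/1000
    P=C+h*N+a[...,None]*V+b[...,None]*D
    q=proj(s,P.reshape(-1,3)).reshape(n,n,2).astype(np.float32)
    im=cv2.remap(np.ascontiguousarray(s["img"][:,:,::-1]),q,None,cv2.INTER_CUBIC)
    cv2.imwrite(out,im[:600*1,:]if n<=600 else cv2.resize(im,(600,600)));return im
if __name__=="__main__": rect(sys.argv[1],sys.argv[2],mm=170/600)
E
python3 rect.py w.pkl pics/r13.png;python3 rect.py s.pkl pics/rs13.png
```

```text
(no output)
```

View pics/r13.png

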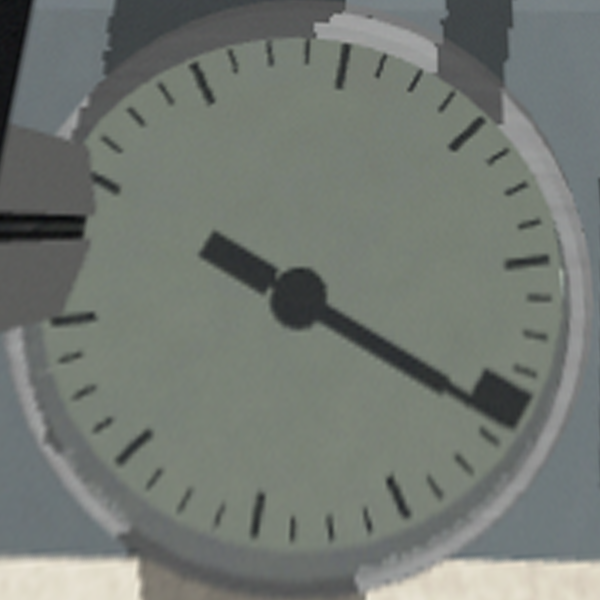

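View pics/rs13.png

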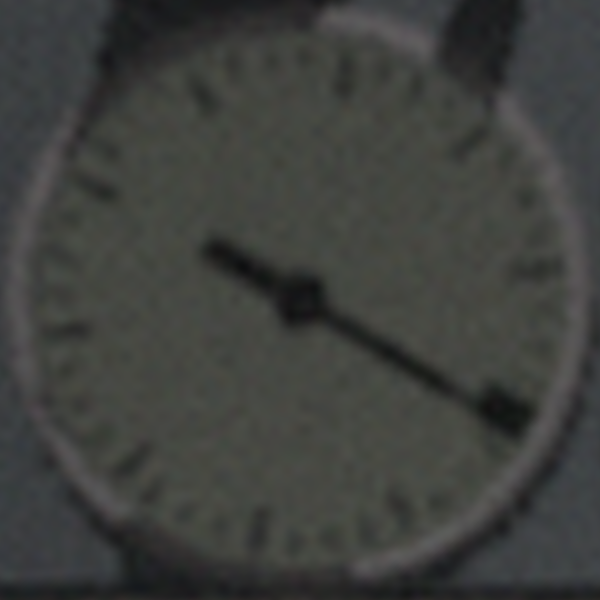

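Emit:
jog_arm(series=[{"x": 0,"y": -0.025,"z": 0,"rx": 0,"ry": 0,"rz": 0},{"x": 0,"y": -0.035,"z": 0,"rx": 0,"ry": 0,"rz": 0},{"x": 0,"y": -0.035,"z": 0,"rx": 0,"ry": 0,"rz": 0},{"x": 0,"y": -0.035,"z": 0,"rx": 0,"ry": 0.4,"rz": 0},{"x": 0,"y": -0.013,"z": 0.02,"rx": 0,"ry": 0,"rz": 0},{"x": 0,"y": 0,"z": 0.03,"rx": 0,"ry": 0,"rz": 0},{"x": 0,"y": 0,"z": 0.02,"rx": 0,"ry": 0,"rz": 0},{"x": 0,"y": 0,"z": 0,"rx": 0,"ry": 0,"rz": 0},{"x": 0,"y": 0,"z": 0,"rx": 0,"ry": 0,"rz": 0}], claw=0)

```text
time: 18.48
tool_pos: [0.6378, 0.0718, 0.1175]
ee_rot: [-3.136, 0.005, -0.041]
wrist_force: [0.9, -0.6, 0.7]
width: 0.0005
```

Emit:
jog_arm(series=[{"x": -0.002,"y": 0.012,"z": 0,"rx": -0.3,"ry": 0.3,"rz": 1},{"x": 0,"y": 0.011,"z": 0,"rx": 0,"ry": 0,"rz": 0},{"x": 0,"y": 0,"z": 0.01,"rx": 0,"ry": 0,"rz": 0},{"x": 0,"y": 0,"z": 0.005,"rx": 0,"ry": 0,"rz": 0},{"x": 0,"y": 0,"z": 0,"rx": 0,"ry": 0,"rz": 0}], claw=0)

```text
time: 18.9
tool_pos: [0.6365, 0.0466, 0.1065]
ee_rot: [3.141, -0.008, -0.06]
wrist_force: [-0.7, -1.0, -0.1]
width: 0.0004
```

Emit:
jog_arm(series=[{"x": -0.001,"y": -0.001,"z": 0.006,"rx": 0,"ry": -0.5,"rz": 0},{"x": 0,"y": 0,"z": 0.005,"rx": 0,"ry": 0,"rz": 0},{"x": 0,"y": 0,"z": 0.003,"rx": 0,"ry": 0,"rz": 0},{"x": 0,"y": 0,"z": 0,"rx": 0,"ry": 0,"rz": 0},{"x": 0,"y": 0,"z": 0,"rx": 0,"ry": 0,"rz": 0}], claw=0)

```text
time: 19.32
tool_pos: [0.6361, 0.0466, 0.0916]
ee_rot: [3.141, 0.0, -0.062]
wrist_force: [0.0, -0.1, -0.4]
width: 0.0004
```

Emit:
jog_arm(series=[{"x": 0,"y": 0,"z": 0.0015,"rx": 0,"ry": 0,"rz": 0},{"x": 0,"y": 0,"z": 0.0015,"rx": 0,"ry": 0,"rz": 0},{"x": 0,"y": 0,"z": 0.0015,"rx": 0,"ry": 0,"rz": 0}], claw=0)

```text
time: 19.57
tool_pos: [0.6365, 0.0469, 0.0875]
ee_rot: [3.141, -0.001, -0.061]
wrist_force: [-2.2, -0.8, 7.3]
width: 0.0004
```

In contact at x = 0.6365; advance about 1.2 mm.

Emit:
jog_arm(series=[{"x": 0.001,"y": 0,"z": 0.001,"rx": 0,"ry": 0,"rz": 0},{"x": 0.0004,"y": 0,"z": 0.001,"rx": 0,"ry": 0,"rz": 0}], claw=0)

```text
time: 19.73
tool_pos: [0.638, 0.0469, 0.0878]
ee_rot: [3.141, -0.002, -0.061]
wrist_force: [-1.3, 0.9, 3.1]
width: 0.0004
```

```bash
python3 look.py 14; python3 rect.py s.pkl pics/rs14.png
```

```text
[0.63807408 0.04685744 0.08779023] [ 3.14095306e+00 -2.00154117e-03 -6.10499803e-02] 19.7833 [-1.40273733  0.09774939  4.25773191]
```

View pics/rs14.png

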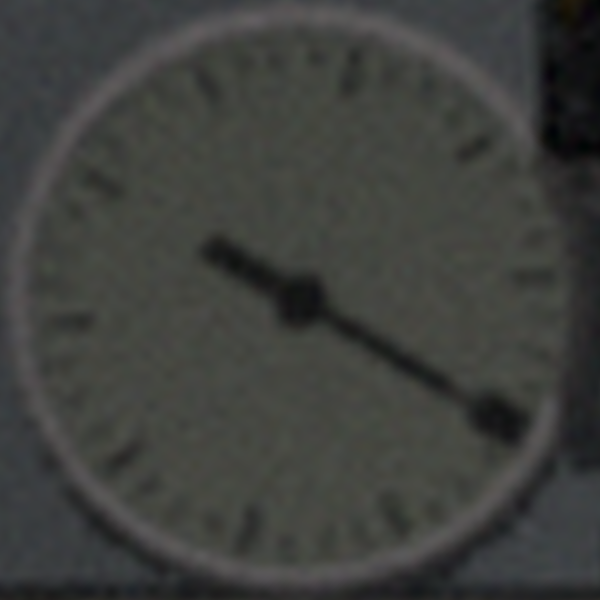

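Emit:
jog_arm(series=[{"x": 0,"y": 0,"z": -0.004,"rx": 0,"ry": 0,"rz": 0},{"x": 0,"y": 0,"z": -0.02,"rx": 0,"ry": 0,"rz": 0},{"x": 0,"y": 0,"z": -0.03,"rx": 0,"ry": 0,"rz": 0},{"x": 0,"y": 0.02,"z": -0.03,"rx": 0,"ry": 0,"rz": 0},{"x": 0,"y": 0.035,"z": -0.015,"rx": 0,"ry": 0,"rz": 0},{"x": 0,"y": 0.035,"z": 0,"rx": 0,"ry": 0,"rz": 0},{"x": 0,"y": 0.035,"z": 0,"rx": 0,"ry": 0,"rz": 0},{"x": 0.01,"y": 0.015,"z": 0,"rx": 0,"ry": 0,"rz": 0},{"x": 0,"y": 0,"z": 0,"rx": 0,"ry": 0,"rz": 0},{"x": 0,"y": 0,"z": 0,"rx": 0,"ry": 0,"rz": 0}], claw=0)

```text
time: 20.62
tool_pos: [0.6401, -0.0967, 0.1899]
ee_rot: [3.14, -0.003, -0.056]
wrist_force: [0.1, 1.3, -0.1]
width: 0.0006
```

```bash
python3 lw.py 15; python3 rect.py w.pkl pics/r15.png
```

```text
[ 0.64003243 -0.09645099  0.18961686] [ 3.13998773e+00 -2.49398095e-03 -5.52262805e-02] 20.6667
```

View pics/r15.png

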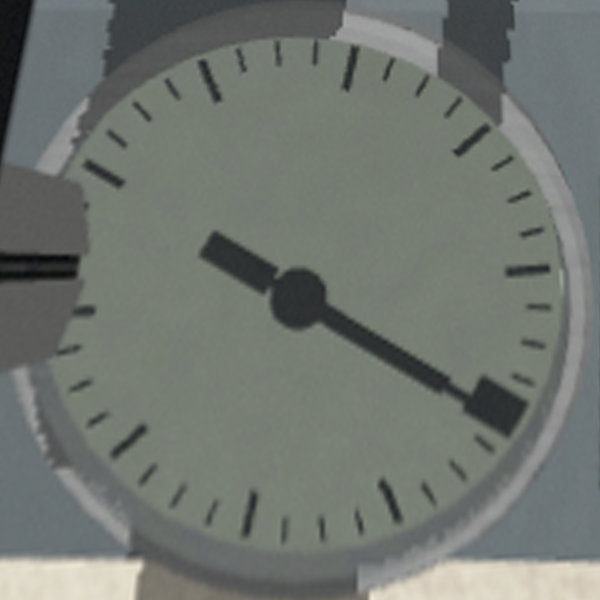

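View pics/w15.png

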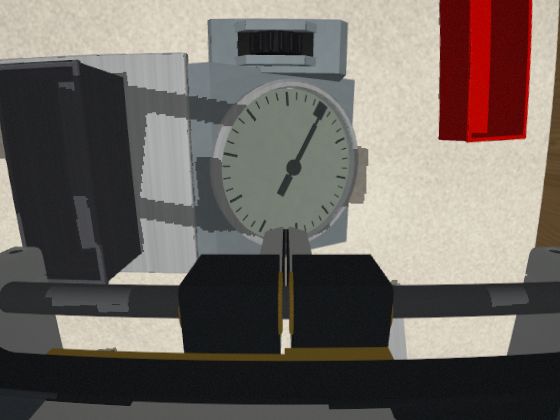

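Emit:
jog_arm(series=[{"x": 0,"y": 0,"z": -0.03,"rx": 0,"ry": 0,"rz": 0},{"x": 0,"y": 0.02,"z": -0.03,"rx": 0,"ry": 0,"rz": 0},{"x": 0,"y": 0.035,"z": 0,"rx": 0,"ry": 0,"rz": 0},{"x": 0,"y": 0.035,"z": 0,"rx": 0,"ry": 0,"rz": 0},{"x": 0,"y": 0.035,"z": 0,"rx": 0,"ry": 0,"rz": 0},{"x": 0,"y": 0.035,"z": 0,"rx": 0,"ry": 0,"rz": 0},{"x": 0,"y": 0.035,"z": 0,"rx": 0,"ry": 0,"rz": 0},{"x": 0,"y": 0.035,"z": 0,"rx": 0,"ry": 0,"rz": 0},{"x": 0,"y": 0.02,"z": 0,"rx": 0,"ry": 0,"rz": 0},{"x": 0,"y": 0,"z": 0,"rx": 0,"ry": 0,"rz": 0},{"x": 0,"y": 0,"z": 0,"rx": 0,"ry": 0,"rz": 0}], claw=0)

```text
time: 21.58
tool_pos: [0.6309, -0.3331, 0.2452]
ee_rot: [-3.133, 0.007, -0.026]
wrist_force: [0.6, 0.7, -0.4]
width: 0.0003
```

```bash
python3 - <<'E'
from bench import cams,robot
import cv2,pickle
for n in("top","scene"):
    s=cams.snapshot(n);pickle.dump(s,open(n+"16.pkl","wb"))
    cv2.imwrite(f"pics/{n}16.png",s["img"][:,:,::-1])
cv2.imwrite("pics/t16.png",cv2.resize(pickle.load(open("top16.pkl","rb"))["img"][150:310,245:355,::-1],None,fx=3.7,fy=3.7,interpolation=2))
print(robot.get_obs()["tool_pos"],robot.get_obs()["time"])
E
python3 rect.py scene16.pkl pics/rs16.png
```

```text
[ 0.63105018 -0.33203957  0.24533167] 21.6833
```

View pics/t16.png

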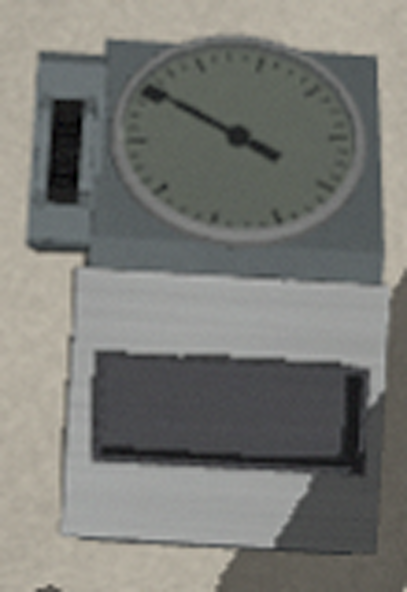

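View pics/scene16.png

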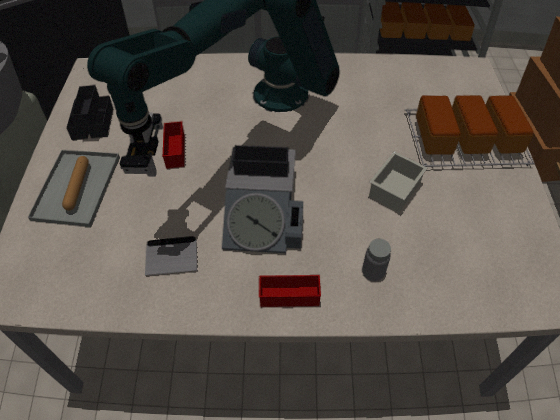

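View pics/rs16.png

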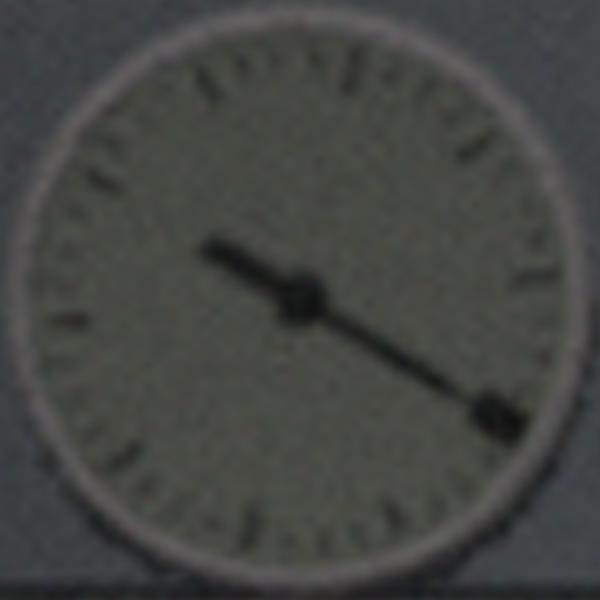

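```bash
python3 -c "
from bench import ticket
print(ticket.close_job())"
```

```text
the job is handed in; nothing more can be done
None
```

The tin is upright in the middle of the platform, the scale is tared, and the job is handed in at about 21.7 s of the 67 s allowed. No verdict was reported.

- **Placing:** I gripped the dark tin across its width, centred it over the platform and lowered it until the wrist force read about zero. Then I let go. Just before lowering, it was within about 2 mm of the platform's centre. The last top picture shows it upright and centred by eye; I did not measure it again there.
- **Taring:** I rolled the thumbwheel towards +x with the closed fingertips in four strokes. From a close wrist picture I made one correction of about 1.5 mm. The last wrist picture put the zero mark at about 30.7° and the needle at about 30.4°, so they agree within about 0.4 mm at the dial's edge. The coarser scene picture agrees.
- **Other things:** In the last pictures the tub, scraper, shaker and both red tins look to be where they started. The arm stands clear of everything. The highest wrist force I saw was about 12 N, on first touching the wheel.
- **What went less smoothly:** The first two move calls were refused and nothing moved, because each row needed all six numbers. On the way back for the correction the hand overshot by about 24 mm in y, but it was above the shoulder and touched nothing.

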